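Load the shield box and latch its lid

ROBOT

A 6-joint arm with a two-finger parallel gripper is mounted at the origin on the work surface. World frame = base frame: x ahead of the robot, y to its left, z up, the work surface at z = 0. Lengths are in m, angles in rad, forces in N, time in s.
With the tool pointing down it reaches from about 0.325 to 0.9 m from the base axis. Payload 6.1 kg.
Tool frame: the origin (TCP) lies on the centre line of the jaws, within the pads' length; the fingertips stand 11 mm ahead of it and the grasp point (between the pads) lies 8 mm behind it; z points along the fingers, y is the line along which they close (so a half turn about z gives the same grasp; the last joint's range is limited). The gripper opens to 85 mm and grips with 20 to 120 N. Pads are 22 mm wide; open, the fingers measure 114 mm over their backs; the gripper's body (76 mm by 85 mm) begins 54 mm behind the grasp point. The pads swing forward as they close: fully open they stand 13 mm farther back than shut.
Start: joints at [1.074, 0.22, 1.526, -0, 1.395, -0.126], TCP at [0.226, 0.583, 0.242] pointing down, gripper open.
Joint ranges: [-2.98, 2.98], [-0.91, 2.08], [0.09, 2.57], [-1.24, 4.39], [0.2, 2.65], [-2.68, 2.68]. Speed limits (rad/s): [2.57, 2.57, 3.01, 3.14, 3.14, 3.14].

INTERFACE

Orientations are given as a 3x3 rotation matrix whose columns are the frame's x, y, z axes.
In Python, from cell import r gives the robot as it stands.
- The arm moves only by the tool arm_command, never from a script. Its argument "plan" is a list of rows, each a list of 4 numbers: the shift along the tool's x, y, z in mm, then the turn about the tool's z in rad. A call has 1 to 10 rows; each row is the pose to reach, as a shift and turn from the pose commanded when the call began, along the tool's axes at that moment; what a row does not reach only later rows make up. A row lasts 1/12 s, in which the tool goes at most 41.7 mm and 7.16 degrees, less where a joint would pass 70% of its speed; a pose out of reach is approached as far as the arm can. A call with a gripper value outside its range is refused whole. "claw" is the opening, from 0 (shut) to 1 (fully open), set as the call begins (left out, the last holds). The fingers move at their own pace and stop on an object; the grip force is fixed at half the most. Time passes only in rows, so rows that repeat a pose let the fingers close. It gives the time, the measured TCP pose, the force, the opening and the grip force at its end, in the units of the state.
- r.state(): the state, without advancing time (a new reading comes with each control period).
- r.capture(name): name is "scene" or "side" or "wrist"; returns the picture (480x640x3 uint8, red, green, blue); there is no depth.
- r.camera_info(name): a dict with "K" (3x3 intrinsics, pixels), "extrinsics" (4x4, takes a point from camera to world coordinates). Camera axes: x right, y up, looking along -z (the intrinsics and any distortion apply to the point x, -y, -z); pixel columns grow to the right and rows downward; lengths in m; the calibration is good to about 2 mm. A picture is of the moment at which its call begins: read the wrist's pose just before it. camera_info takes no time and is no camera call; for the wrist camera it gives the pose at the moment of the call.
- r.sign_off(): hands the job in; it is judged then, once.
The state is a dict: "time": time; "q": joint angles; "joint_vel": joint speeds; "effort": joint torques, N m; "position": TCP position; "eef_rot": TCP orientation; "ft_force": force on the tool from outside, world axes, zero at the start; "moment": the same for the moment, N m; "width": finger opening in m; "finger_force": force on a finger pad.
Only numpy, scipy, OpenCV 4.12 (cv2) and the standard library are available. Lean on these libraries where they do the work, as an engineer would, in place of code of your own. Each camera call takes 0.05 s, during which the arm holds its last target. There are 200 camera calls.

TASK

Stand the ball-shaped wireless sensor upright on the raised plate inside the open shield box, lowering it in gently and not dropping it. Then fold the lid fully shut and turn its wing knob clockwise to the stop, so that the cam tongue under the lid swings behind the front edge of the frame. Leave the other things on the bench where they are.

Things in the scene. Friction and masses are not known exactly. Their poses are not given: they have to be found in the camera images.
- shield_box: Open plain aluminium box for radio tests, 190 (x) x 220 (y) x 100 mm high, walls and floor 4 mm; it stands firm. Origin: centre of its underside; x runs from its front (facing the robot; coax connectors stick out 12 mm at 35 mm height) to the hinge at the back, z up. An inward flange, the frame, runs round the mouth: 16 mm wide, 3 mm thick, top at 100 mm; clear mouth 158 (x) x 188 (y) mm.
- frame_edge (a point): Middle of the lower inner edge of the front flange, 97 mm above the bench, 79 mm in front of the box's centre: the edge the cam tongue goes behind (under). Axes as the box's.
- plate_top (a point): Centre of the top of the raised plate inside the box (grey plastic, 90 x 100 mm, top 12 mm above the bench) on which the sensor has to stand; 10 mm in front of the box's centre. Axes as the box's.
- lid (a joint): Angle of the lid, rad: 0 = shut, lying on the frame; starts open at 1.45 to 1.72 (about upright). The friction hinge keeps it wherever it is left; 2 to 5 N near the free edge moves it. It weighs 0.34 kg.
- lid_hinge (a point): Middle of the hinge line, along the box's y at the back, 95 mm behind the box's centre and 100.5 mm above the bench. The lid is plain aluminium, 190 mm from hinge to free edge, 220 mm wide, 4 mm thick (hinge line at its underside). Apart from the knob its outer face is flat to 2 mm.
- lid_edge (a point): Middle of the free edge of the lid, on its outer face, 190 mm from the hinge; it moves with the lid (front top edge when shut, uppermost when open).
- wing_knob (a joint): Angle of the wing knob on the lid, rad; grows clockwise seen from outside (from above when shut). 0: wings along the box's y, tongue clear of the frame. Stop at 1.571: wings along the box's x, tongue fully behind the front flange. Starts at 0 to 0.25, takes 0.1 N m, stays where left. Turned before the lid is quite down, the tongue strikes the frame and keeps the lid from shutting.
- knob_grip (a point): Middle of the wings, on the knob's axis, 28 mm out from the lid's outer face; the axis passes through the lid 152 mm from the hinge, midway across. Its z is the knob's axis (out of the lid), its y runs along the wings. Wings: black plastic, 46 mm long, 11 mm thick, 10 to 37 mm out from the face; below them a hub 24 mm across and 7 mm high on a 35 mm washer.
- tongue_tip (a point): Tip of the steel cam tongue under the lid: 31 mm from the knob's axis along its wings (towards the box's -y at 0, to its front, -x, at the stop), 7 mm thick, its middle 9.5 mm below the lid's underside; it turns with the knob. With lid shut and knob at the stop it lies 9 mm behind the front flange's edge.
- sensor: The ball-shaped wireless sensor: white plastic ball, 58 mm in diameter, on a round rubber foot 32 mm across; 60 mm high, 0.08 to 0.15 kg, starts standing on the bench. Origin: centre of the underside of the foot, z up when it stands. A grey line runs round its equator; small dark lens on one side.
- sensor_mid (a point): Centre of the sensor's ball, 31 mm above the underside of its foot.
- solder_spool: Bystander: steel-grey spool standing on end, 60 mm across, 40 mm high. Origin under its centre.
- tape_roll: Bystander: black roll of tape lying flat, 84 mm across, 19 mm high, 60 mm hole. Origin under its centre.
- multimeter: Bystander: hand multimeter lying on its back, 165 (its x) x 78 x 41 mm high. Origin under its centre.
- screwdriver: Bystander: screwdriver lying along its x, 190 mm long, 26 mm thick. Origin under its middle.
- mouse: Bystander: computer mouse, 105 (x) x 60 x 30 mm. Origin under its centre.
- parts_bin: Bystander: open grey bin with three pockets, 160 (x) x 100 x 50 mm. Origin under its centre.
Mind the look-alikes: they are no part of the job. Leave any green look-alike of the sensor alone.

How it is judged:
By the outcome, as a careful person would: the job done as asked, in the order asked, and still so for the second after the job is handed in, with the robot touching nothing.
It also fails if it takes over 72 s, if anything falls off the work surface, if the arm or the gripper's body presses on something with over 40 N, if the wrist force passes 120 N, or if a joint passes its speed limit or range.

## Working session

There is one attempt and no reset: what is moved stays moved. The work goes in short steps, Python scripts to look and compute and a tool call to move; the robot and the scene stay as the last step left them, time stands still between calls to the robot, and variables do not carry over. Pictures are saved under pics/ and viewed, at most 10 in all, crops included, and the job is handed in when it is done.

Besides the shell and the picture viewer there is one more tool, called as name([rows], argument=value, ...), one row to a line, values as JSON. arm_command: Moves the arm, as the interface text tells. Its arguments: {"type":"object","properties":{"plan":{"type":"array"},"claw":{"type":"number"}},"required":["plan"]}

```bash
ls; mkdir -p pics; python3 - <<'E'
from cell import r
import cv2,numpy as np
a=r.capture("scene");b=r.capture("side")
im=np.vstack([a,b])[:,:,::-1]
cv2.imwrite("pics/a.png",a[:,:,::-1]);cv2.imwrite("pics/b.png",b[:,:,::-1])
for n in("scene","side","wrist"):
    c=r.camera_info(n);print(n,{k:np.round(v,3).tolist() if not isinstance(v,str) else v for k,v in c.items()})
s=r.state();print(s)
E
```

```text
pics
scene {'K': [[568.409, 0.0, 306.914], [0.0, 568.409, 239.486], [0.0, 0.0, 1.0]], 'extrinsics': [[-0.747, -0.572, 0.338, 1.029], [0.664, -0.637, 0.392, 0.6], [-0.008, 0.518, 0.856, 1.385], [0.0, 0.0, 0.0, 1.0]]}
side {'K': [[569.703, 0.0, 322.836], [0.0, 569.703, 247.523], [0.0, 0.0, 1.0]], 'extrinsics': [[0.83, 0.418, -0.37, -0.035], [-0.558, 0.618, -0.554, -0.826], [-0.003, 0.666, 0.746, 1.241], [0.0, 0.0, 0.0, 1.0]]}
wrist {'K': [[360.223, 0.0, 322.492], [0.0, 360.223, 235.671], [0.0, 0.0, 1.0]], 'extrinsics': [[0.363, -0.895, -0.261, 0.16], [0.932, 0.348, 0.104, 0.608], [-0.002, -0.281, 0.96, 0.374], [0.0, 0.0, 0.0, 1.0]]}
{'time': 0.1, 'q': array([ 1.07391055e+00,  2.21134732e-01,  1.52752784e+00,  1.00379290e-05,
        1.39467564e+00, -1.26107794e-01]), 'joint_vel': array([ 0.00014109, -0.00143288, -0.00293941, -0.00012138, -0.00157815,
        0.00099421]), 'effort': array([ 6.61745526e-04, -4.98243535e+01, -3.90548587e+01, -2.48232518e-04,
        5.57799722e-03, -3.86470981e-05]), 'position': array([0.22621344, 0.58205713, 0.24129989]), 'eef_rot': array([[-9.32044998e-01,  3.62341573e-01, -8.40774396e-04],
       [ 3.62342476e-01,  9.32043771e-01, -1.52975242e-03],
       [ 2.29345640e-04, -1.73044637e-03, -9.99998476e-01]]), 'ft_force': array([-0.50327619, -0.20947712, -0.39009459]), 'moment': array([-0.03321385, -0.00967398, -0.0138179 ]), 'finger_force': 0.0, 'width': 0.08546352233000784}
```

View pics/a.png

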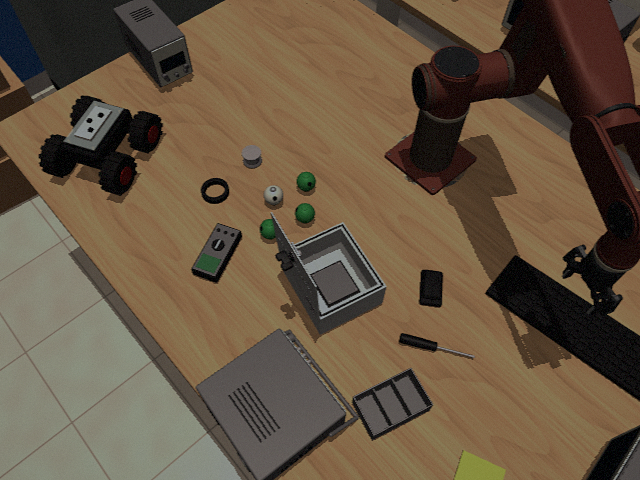

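View pics/b.png

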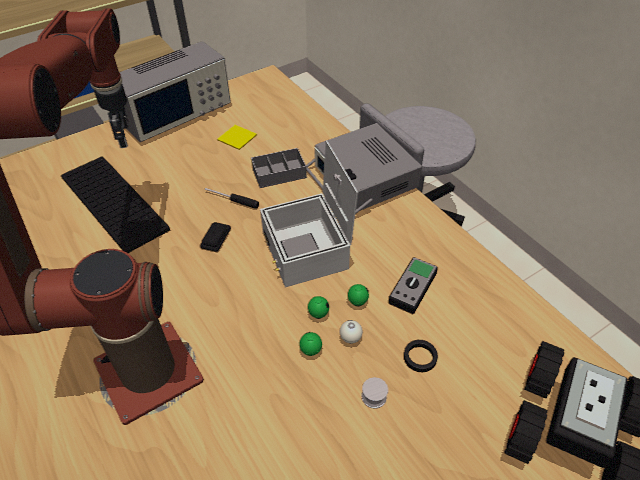

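The scene view shows the white sensor at (274,196), with green balls at (306,182), (305,213) and (270,228). The box is around (335,280). In the side view the sensor is at (350,332) and the box at (305,240). The lid is upright, with its knob on the far side.

```bash
cat > h.py <<'E'
import numpy as np,cv2
from cell import r
def ray(n,px,c=None):
    c=c or r.camera_info(n);E=c["extrinsics"]
    p=np.array([px],float).reshape(-1,1,2)
    d=c.get("dist",c.get("distortion",None))
    u=cv2.undistortPoints(p,c["K"],d).reshape(-1,2)[0]
    v=E[:3,:3]@np.array([u[0],-u[1],-1]);return E[:3,3],v/np.linalg.norm(v)
def plane(n,px,z,c=None):
    o,v=ray(n,px,c);return o+v*(z-o[2])/v[2]
def tri(*nps):
    A=np.zeros((3,3));b=np.zeros(3)
    for o,v in nps:
        M=np.eye(3)-np.outer(v,v);A+=M;b+=M@o
    return np.linalg.solve(A,b)
def blobs(m,amin):
    n,l,s,c=cv2.connectedComponentsWithStats(m.astype(np.uint8))
    return [(c[i].round(1),s[i][4]) for i in range(1,n) if s[i][4]>amin]
E
python3 - <<'E'
from h import *
P={}
for n,f in(("scene","a"),("side","b")):
    im=cv2.imread(f"pics/{f}.png");hsv=cv2.cvtColor(im,cv2.COLOR_BGR2HSV)
    H,S,V=cv2.split(hsv)
    g=(H>45)&(H<75)&(S>120)&(V>40)
    print(n,"green",[(b.tolist(),a,plane(n,b,.031).round(3)) for b,a in blobs(g,60)])
    c=(274,196) if n=="scene" else (350,332)
    w=(S<60)&(V>60);k=np.zeros_like(w);k[c[1]-16:c[1]+16,c[0]-14:c[0]+14]=1
    cs=max(blobs(w&k,30),key=lambda t:t[1]);m=cv2.findContours((w&k).astype(np.uint8),0,1)[0]
    m=max(m,key=cv2.contourArea);cc,rad=cv2.minEnclosingCircle(m)
    print("white",cs,cc,rad,plane(n,cc,.031).round(4));P[n]=cc
print(tri(*[ray(n,P[n]) for n in P]))
a=cv2.imread("pics/a.png")[205:345,260:400];b=cv2.imread("pics/b.png")[130:290,240:380]
cv2.imwrite("pics/c.png",np.hstack([cv2.resize(a,(400,400),interpolation=2),cv2.resize(b,(400,457),interpolation=2)[:400]]))
E
```

```text
scene green [([305.3, 179.9], np.int32(226), array([ 0.36 , -0.178,  0.031])), ([304.7, 212.1], np.int32(265), array([ 0.437, -0.093,  0.031])), ([267.5, 228.3], np.int32(203), array([ 0.552, -0.122,  0.031]))]
white (array([272.8, 193.6]), np.int32(246)) (273.0, 194.0) 9.486932754516602 [ 0.4641 -0.2029  0.031 ]
side green [([420.8, 268.5], np.int32(234), array([ 0.745, -0.143,  0.031])), ([357.7, 294.5], np.int32(348), array([ 0.548, -0.118,  0.031])), ([317.8, 306.7], np.int32(349), array([ 0.439, -0.092,  0.031])), ([310.3, 343.5], np.int32(407), array([ 0.361, -0.174,  0.031]))]
white (array([350.6, 331.2]), np.int32(406)) (350.6570129394531, 331.3925476074219) 11.512555122375488 [ 0.465  -0.2014  0.031 ]
[ 0.46452036 -0.20207594  0.03226289]
```

View pics/c.png

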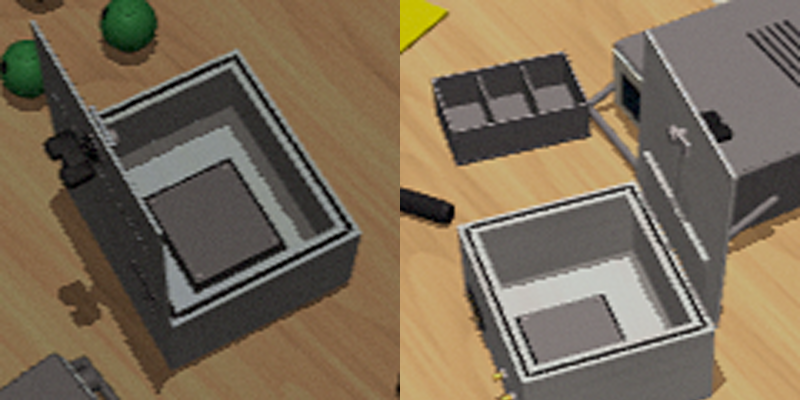

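The crops show the box's top corners, the plate, the lid corners and the knob clearly. I'll use these as the corner pixels.

```bash
python3 - <<'E'
from h import *
s=lambda x,y:(240+x/2.857-.3,130+y/2.857-.3)
a=lambda x,y:(260+x/2.857-.3,205+y/2.857-.3)
FR=plane("scene",a(237,52),.1);FL=plane("scene",a(358,235),.1)
fl=plane("side",s(60,228),.1);fr=plane("side",s(125,381),.1);bl=plane("side",s(234,186),.1);br=plane("side",s(312,325),.1)
for n in("FR","FL","fl","fr","bl","br"):print(n,globals()[n].round(4))
print([np.linalg.norm(x).round(4) for x in(FL-FR,fl-fr,bl-br,bl-fl,br-fr)],"want .22 .22 .22 .19 .19")
fl=(fl+FL)/2;fr=(fr+FR)/2
ex=(bl-fl)+(br-fr);ey=(fl-fr)+(bl-br);yaw=(np.arctan2(ex[1],ex[0])*1+np.arctan2(-ey[0],ey[1])*1)/2
print("yaws",np.arctan2(ex[1],ex[0]),np.arctan2(-ey[0],ey[1]))
c=(fl+fr+bl+br)/4;print("c",c,yaw)
X=np.array([np.cos(yaw),np.sin(yaw),0]);Y=np.array([-X[1],X[0],0])
# plate corners scene
pl=[plane("scene",a(*p),.012) for p in((147,192),(231,160),(285,247),(200,288))]
pc=np.mean(pl,0);print("plate",pc,"box from plate",pc+.01*X)
# lid top corners in side: intersect with vertical plane y=const
H=c+.095*X;H[2]=.1005
for p,sg,n,f in(((248,32),1,"side",s),((335,180),-1,"side",s),((32,22),-1,"scene",a)):
    o,v=ray(n,f(*p));t=((H+sg*.11*Y-o)@Y)/(v@Y);q=o+v*t-H
    print("lid",np.linalg.norm(q-q@Y*Y),np.arctan2(q[2],-q@X))
k=tri(ray("side",s(316,125)),ray("scene",a(70,157)));print("knob rel hinge (X,Y,z)",(k-H)@X,(k-H)@Y,k[2]-.1005)
E
```

```text
FR [0.4147 0.0367 0.1   ]
FL [0.4675 0.2467 0.1   ]
fl [0.4647 0.2417 0.1   ]
fr [0.4145 0.0339 0.1   ]
bl [0.643  0.1952 0.1   ]
br [ 0.5972 -0.0058  0.1   ]
[np.float64(0.2165), np.float64(0.2138), np.float64(0.2062), np.float64(0.1842), np.float64(0.1869)] want .22 .22 .22 .19 .19
yaws -0.2454146775442972 -0.23299085352863036
c [0.53022782 0.11724485 0.1       ] -0.23920276553646377
plate [0.51847109 0.12239207 0.012     ] box from plate [0.52818636 0.12002278 0.012     ]
lid 0.1856654609972357 1.6453148310432715
lid 0.18721993932495323 1.632905182566508
lid 0.18537479461147258 1.633252961690656
knob rel hinge (X,Y,z) 0.03656271183179229 -0.0005986271254525746 0.15279369592934214
```

```bash
cat >> h.py <<'E'
YAW=-0.24;BOX=np.array([.529,.119,0])
X=np.array([np.cos(YAW),np.sin(YAW),0]);Y=np.array([-X[1],X[0],0])
def go(x,y,z,R=None):
    "shift mm in tool axes and turn (tool z) for a goal; goal default: tool x=-X"
    s=r.state();E=s["eef_rot"];d=E.T@(np.array([x,y,z])-s["position"])*1000
    g=-X if R is None else R
    l=E.T@g;print("shift",d.round(1),"turn",round(float(np.arctan2(l[1],l[0])),3),"pos",s["position"].round(4),"F",s["ft_force"].round(1),"w",round(s["width"],4),"t",s["time"])
E
python3 - <<'E'
from h import *
print("spool",plane("scene",(252,155),.03),"tape",plane("scene",(214,190),.01),"mm",plane("scene",(217,252),.03))
go(.4645,-.202,.2)
E
```

```text
spool [ 0.41736196 -0.35932378  0.03      ] tape [ 0.57711263 -0.34467214  0.01      ] mm [ 0.70422047 -0.15598839  0.03      ]
shift [-506.2 -644.4   42.3] turn -0.131 pos [0.2262 0.5821 0.2413] F [-0.5 -0.2 -0.4] w 0.0855 t 0.1
```

arm_command([
  [-506,-644,0,-0.131],
  [-506,-644,0,-0.131],
  [-506,-644,0,-0.131],
  [-506,-644,0,-0.131],
  [-506,-644,0,-0.131],
  [-506,-644,0,-0.131],
  [-506,-644,0,-0.131],
  [-506,-644,0,-0.131],
  [-506,-644,0,-0.131],
  [-506,-644,0,-0.131],
], claw=1)

```text
time: 0.93
position: [0.3474, 0.182, 0.2421]
eef_rot: [[-0.972, 0.237, 0.0], [0.237, 0.972, 0.0], [-0.0, 0.0, -1.0]]
ft_force: [1.3, 0.4, 0.1]
width: 0.0855
finger_force: 0.0
```

```bash
python3 -c "
from h import *
go(.4645,-.202,.2)"
```

```text
shift [-204.7 -345.4   42.1] turn 0.001 pos [0.3474 0.182  0.2421] F [1.3 0.4 0.1] w 0.0855 t 0.9333
```

arm_command([
  [-204,-345,42,0],
  [-204,-345,42,0],
  [-204,-345,42,0],
  [-204,-345,42,0],
  [-204,-345,42,0],
  [-204,-345,42,0],
  [-204,-345,42,0],
  [-204,-345,42,0],
  [-204,-345,42,0],
  [-204,-345,42,0],
])

```text
time: 1.77
position: [0.4639, -0.2031, 0.1995]
eef_rot: [[-0.971, 0.239, -0.0], [0.239, 0.971, -0.001], [0.0, -0.001, -1.0]]
ft_force: [0.6, -0.4, 0.1]
width: 0.0851
finger_force: 0.0
```

arm_command([
  [0,0,0,0],
  [0,0,0,0],
  [0,0,0,0],
])

```text
time: 2.02
position: [0.4634, -0.1992, 0.1997]
eef_rot: [[-0.971, 0.238, -0.001], [0.238, 0.971, 0.001], [0.002, 0.001, -1.0]]
ft_force: [0.3, 0.6, 0.5]
width: 0.085
finger_force: 0.0
```

```bash
python3 - <<'E'
from h import *
c=r.camera_info("wrist");im=r.capture("wrist")[:,:,::-1];cv2.imwrite("pics/w1.png",im)
H,S,V=cv2.split(cv2.cvtColor(im,cv2.COLOR_BGR2HSV))
o=np.linalg.inv(c["extrinsics"])@np.array([.4645,-.202,.031,1]);u=c["K"]@np.array([o[0],-o[1],-o[2]]);u=u[:2]/u[2];print("expect",u)
w=((S<70)&(V>60)).astype(np.uint8)
m=cv2.morphologyEx(w,cv2.MORPH_OPEN,np.ones((7,7)))
for q in cv2.findContours(m,0,1)[0]:
    if cv2.contourArea(q)>1500:
        cc,rad=cv2.minEnclosingCircle(q);print(cc,rad,cv2.contourArea(q),plane("wrist",cc,.031,c))
go(.4645,-.202,.023)
E
```

```text
expect [319.92593688 218.9678077 ]
(385.0, 403.5) 44.477622985839844 1933.5 [ 0.66547267 -0.18425276  0.031     ]
(321.12774658203125, 219.7261199951172) 33.62881088256836 3333.5 [ 0.46539621 -0.20115804  0.031     ]
(124.5, 207.0) 45.047298431396484 4476.0 [ 0.41471439 -0.36090104  0.031     ]
shift [ -1.9  -3.  177. ] turn 0.001 pos [ 0.4635 -0.1988  0.2   ] F [ 0.4 -0.3 -0. ] w 0.0854 t 2.0667
```

View pics/w1.png

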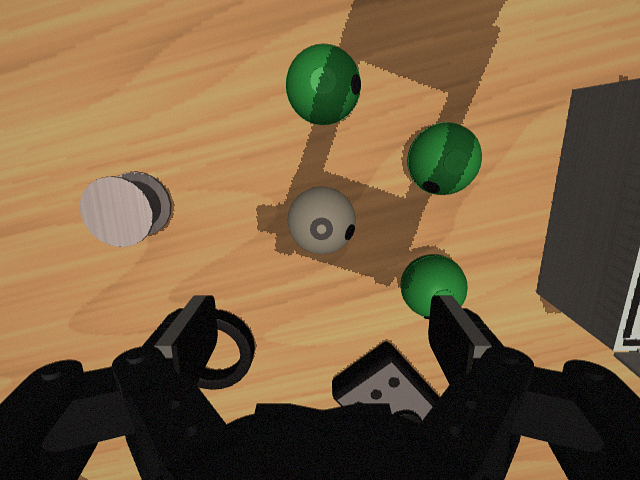

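The sensor is at (321,220), exactly where expected. The green balls are clear of the jaws' line, so I'll descend.

arm_command([
  [-2,-2,25,0],
  [-2,-2,50,0],
  [-2,-2,75,0],
  [-2,-2,100,0],
  [-2,-2,120,0],
  [-2,-2,140,0],
  [-2,-2,155,0],
  [-2,-2,168,0],
  [-2,-2,176,0],
  [-2,-2,176,0],
])

```text
time: 2.9
position: [0.4642, -0.2003, 0.0229]
eef_rot: [[-0.972, 0.236, -0.003], [0.236, 0.972, 0.002], [0.003, 0.001, -1.0]]
ft_force: [-1.1, 0.3, 0.5]
width: 0.085
finger_force: 0.0
```

arm_command([
  [0,0,0,0],
  [0,0,0,0],
  [0,0,0,0],
  [0,0,0,0],
  [0,0,0,0],
  [0,0,0,0],
  [0,0,0,0],
  [0,0,0,0],
], claw=0.4)

```text
time: 3.57
position: [0.4667, -0.2027, 0.0261]
eef_rot: [[-0.971, 0.238, 0.003], [0.238, 0.971, -0.001], [-0.003, -0.001, -1.0]]
ft_force: [-0.7, 2.0, 5.7]
width: 0.0556
finger_force: 63.5
```

The width is 55.6 mm with an upward force, so the pads sit a little above the equator. I'll reopen, go lower and grip again.

arm_command([
  [0,0,0,0],
  [0,0,0,0],
  [0,0,0,0],
  [0,0,0,0],
  [0,0,3,0],
  [0,0,6,0],
  [0,0,6,0],
  [0,0,6,0],
  [0,0,6,0],
], claw=0.9)

```text
time: 4.32
position: [0.4652, -0.2021, 0.0181]
eef_rot: [[-0.971, 0.237, -0.0], [0.237, 0.971, 0.0], [0.0, 0.0, -1.0]]
ft_force: [-0.3, 0.1, 1.1]
width: 0.0769
finger_force: 0.0
```

```bash
python3 - <<'E'
from h import *
go(.465,-.2015,.017)
c=r.camera_info("wrist");im=r.capture("wrist")[:,:,::-1];cv2.imwrite("pics/w2.png",im)
E
```

```text
shift [0.4 0.5 1.1] turn 0.0 pos [ 0.4652 -0.2021  0.0181] F [-0.3  0.1  1.1] w 0.0769 t 4.3167
```

View pics/w2.png

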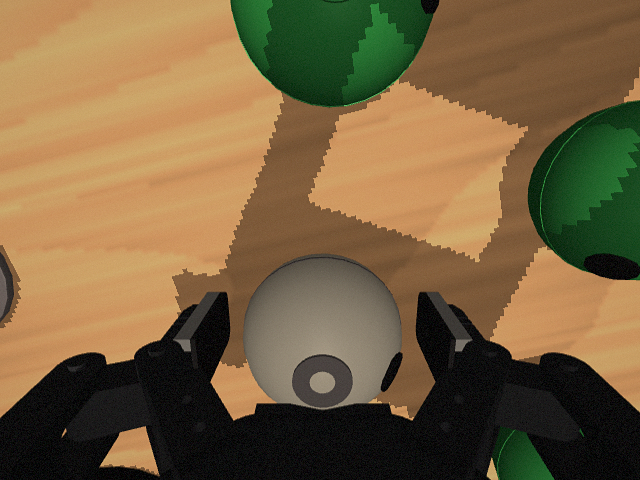

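The sensor at (322,332) is upright and centred between the pads. I'll close in this lower position.

arm_command([
  [0,0,1,0],
  [0,0,1,0],
  [0,0,1,0],
  [0,0,1,0],
  [0,0,1,0],
  [0,0,1,0],
  [0,0,1,0],
  [0,0,1,0],
], claw=0.4)

```text
time: 5.03
position: [0.4658, -0.2024, 0.0177]
eef_rot: [[-0.971, 0.238, 0.001], [0.238, 0.971, -0.0], [-0.001, -0.0, -1.0]]
ft_force: [0.3, -0.4, 5.4]
width: 0.0559
finger_force: 63.5
```

arm_command([
  [0,0,-3,0],
  [0,0,-8,0],
  [0,0,-15,0],
  [0,0,-25,0],
  [0,0,-40,0],
  [0,0,-60,0],
  [0,0,-60,0],
  [0,0,-60,0],
  [0,0,-60,0],
])

```text
time: 5.78
position: [0.4652, -0.202, 0.0772]
eef_rot: [[-0.971, 0.237, -0.0], [0.237, 0.971, -0.0], [-0.0, -0.0, -1.0]]
ft_force: [-1.1, 0.5, -0.7]
width: 0.0555
finger_force: 63.6
```

```bash
python3 - <<'E'
from h import *
P=BOX-.01*X;print(P);go(P[0],P[1],.2)
c=r.camera_info("wrist");im=r.capture("wrist")[:,:,::-1];cv2.imwrite("pics/w3.png",cv2.resize(im[200:440,140:500],(540,360)))
E
```

```text
[0.51928662 0.12137703 0.        ]
shift [  24.2  327.  -122.8] turn 0.0 pos [ 0.4652 -0.202   0.0772] F [-1.1  0.5 -0.7] w 0.0555 t 5.7833
```

View pics/w3.png

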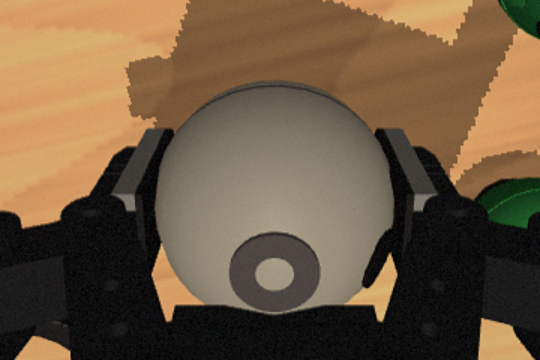

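The sensor at (275,200) is held upright and level. I'll raise it and carry it over the box.

arm_command([
  [0,0,-30,0],
  [0,0,-65,0],
  [0,0,-100,0],
  [4,30,-120,0],
  [8,65,-123,0],
  [10,100,-123,0],
  [12,135,-123,0],
  [14,170,-123,0],
  [16,205,-123,0],
  [18,240,-123,0],
])

```text
time: 6.67
position: [0.5042, 0.037, 0.199]
eef_rot: [[-0.971, 0.238, -0.002], [0.238, 0.971, 0.0], [0.002, -0.0, -1.0]]
ft_force: [1.3, 0.0, 0.0]
width: 0.0558
finger_force: 64.0
```

arm_command([
  [2,30,0,0],
  [4,55,0,0],
  [6,75,0,0],
  [6,85,0,0],
  [6,87,0,0],
  [6,87,0,0],
  [6,87,0,0],
  [6,87,0,0],
  [6,87,0,0],
])

```text
time: 7.42
position: [0.5197, 0.1201, 0.2002]
eef_rot: [[-0.971, 0.239, -0.0], [0.239, 0.971, -0.0], [0.0, -0.0, -1.0]]
ft_force: [-0.1, -0.2, -0.9]
width: 0.0557
finger_force: 64.0
```

```bash
python3 - <<'E'
from h import *
P=BOX-.01*X;go(P[0],P[1],.03)
c=r.camera_info("wrist");im=r.capture("wrist")[:,:,::-1];cv2.imwrite("pics/w4.png",im)
E
```

```text
shift [  0.7   1.2 170.2] turn -0.001 pos [0.5197 0.1201 0.2002] F [-0.1 -0.2 -0.9] w 0.0557 t 7.4167
```

View pics/w4.png

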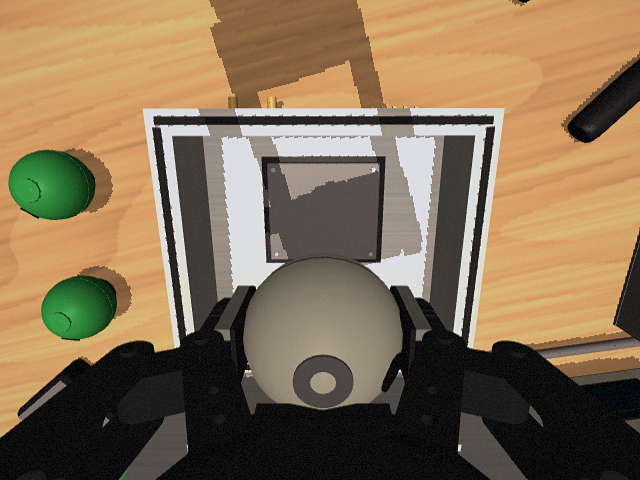

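The box front edge runs from (145,109) to (504,109), so the yaw is right. The plate corners are at (263,157), (385,157), (382,262) and (266,262). I'll check them numerically.

```bash
python3 - <<'E'
from h import *
c=r.camera_info("wrist")
f=[plane("wrist",p,.1,c) for p in((145,109),(504,109))];print(f,np.linalg.norm(f[0]-f[1]),"box",(f[0]+f[1])/2+.095*X)
e=f[1]-f[0];print("yaw",np.arctan2(-e[0],e[1]))
p=[plane("wrist",q,.012,c) for q in((263,157),(385,157),(382,262),(266,262))];print("plate",np.mean(p,0),np.linalg.norm(p[0]-p[1]),np.linalg.norm(p[1]-p[2]))
E
```

```text
[array([0.41264422, 0.03471921, 0.1       ]), array([0.46505687, 0.24730371, 0.1       ])] 0.21895035327320247 box [0.53112765 0.11842971 0.1       ]
yaw -0.2417287438904485
plate [0.51999238 0.12112518 0.012     ] 0.1063236682904618 0.09744169794134833
```

arm_command([
  [0,1,25,0],
  [0,1,50,0],
  [0,1,75,0],
  [0,1,100,0],
  [0,1,120,0],
  [0,1,135,0],
  [0,1,147,0],
  [0,1,155,0],
  [0,1,158,0],
  [0,1,160,0],
])

```text
time: 8.3
position: [0.5202, 0.122, 0.0403]
eef_rot: [[-0.971, 0.238, 0.0], [0.238, 0.971, 0.0], [-0.0, 0.0, -1.0]]
ft_force: [0.6, -0.0, -1.3]
width: 0.0558
finger_force: 64.0
```

arm_command([
  [0,0,1,0],
  [0,0,2,0],
  [0,0,3,0],
  [0,0,4,0],
  [0,0,5,0],
  [0,0,6,0],
  [0,0,6,0],
  [0,0,6,0],
])

```text
time: 8.97
position: [0.5199, 0.1222, 0.0342]
eef_rot: [[-0.971, 0.237, -0.0], [0.237, 0.971, -0.0], [0.0, -0.0, -1.0]]
ft_force: [0.4, 0.3, -1.1]
width: 0.0556
finger_force: 64.0
```

arm_command([
  [0,0,1,0],
  [0,0,1,0],
  [0,0,2,0],
  [0,0,2,0],
  [0,0,2.5,0],
  [0,0,2.5,0],
  [0,0,3,0],
  [0,0,3,0],
])

```text
time: 9.63
position: [0.5199, 0.1222, 0.0312]
eef_rot: [[-0.971, 0.238, -0.0], [0.238, 0.971, -0.0], [0.0, -0.0, -1.0]]
ft_force: [-0.4, -0.1, -1.8]
width: 0.0556
finger_force: 64.0
```

arm_command([
  [0,0,0.5,0],
  [0,0,0.5,0],
  [0,0,1,0],
  [0,0,1,0],
  [0,0,1.5,0],
  [0,0,1.5,0],
  [0,0,1.5,0],
])

```text
time: 10.22
position: [0.52, 0.1222, 0.0298]
eef_rot: [[-0.971, 0.237, -0.0], [0.237, 0.971, 0.0], [0.0, -0.0, -1.0]]
ft_force: [0.2, -0.2, -1.6]
width: 0.0559
finger_force: 64.0
```

arm_command([
  [0,0,0.5,0],
  [0,0,0.5,0],
  [0,0,1,0],
  [0,0,1,0],
  [0,0,1,0],
])

```text
time: 10.63
position: [0.5201, 0.1222, 0.0297]
eef_rot: [[-0.971, 0.237, 0.0], [0.237, 0.971, -0.0], [-0.0, -0.0, -1.0]]
ft_force: [-3.8, -0.9, 8.5]
width: 0.0558
finger_force: 64.8
```

arm_command([
  [0,0,0.5,0],
  [0,0,0.5,0],
  [0,0,1,0],
  [0,0,1,0],
  [0,0,1,0],
])

```text
time: 11.05
position: [0.5203, 0.1222, 0.0297]
eef_rot: [[-0.971, 0.237, 0.0], [0.237, 0.971, -0.0], [-0.0, -0.0, -1.0]]
ft_force: [-7.2, -2.2, 16.4]
width: 0.0562
finger_force: 65.5
```

It is in contact at the expected height. I'll ease off, then open and rise.

arm_command([
  [0,0,-1,0],
  [0,0,-1.5,0],
  [0,0,-1.5,0],
])

```text
time: 11.3
position: [0.5204, 0.1222, 0.0297]
eef_rot: [[-0.971, 0.238, 0.001], [0.238, 0.971, 0.0], [-0.001, 0.0, -1.0]]
ft_force: [-1.2, -0.1, 5.1]
width: 0.0559
finger_force: 64.3
```

arm_command([
  [0,0,0,0],
  [0,0,0,0],
  [0,0,0,0],
  [0,0,0,0],
  [0,0,0,0],
], claw=0.95)

```text
time: 11.72
position: [0.5198, 0.1222, 0.0291]
eef_rot: [[-0.971, 0.238, -0.0], [0.238, 0.971, -0.0], [0.0, -0.0, -1.0]]
ft_force: [-0.0, -0.1, -0.7]
width: 0.0812
finger_force: 0.0
```

arm_command([
  [0,0,-10,0],
  [0,0,-25,0],
  [0,0,-45,0],
  [0,0,-70,0],
  [0,0,-100,0],
  [0,0,-135,0],
  [0,0,-170,0],
  [0,0,-170,0],
  [0,0,-170,0],
  [0,0,-170,0],
])

```text
time: 12.55
position: [0.5197, 0.1222, 0.1995]
eef_rot: [[-0.971, 0.237, 0.0], [0.237, 0.971, 0.0], [-0.0, 0.0, -1.0]]
ft_force: [-0.4, -0.4, -0.5]
width: 0.0811
finger_force: 0.0
```

```bash
python3 - <<'E'
from h import *
a=r.capture("wrist")[:,:,::-1];b=r.capture("side")[:,:,::-1][130:290,240:400]
cv2.imwrite("pics/w5.png",np.hstack([cv2.resize(a[60:460,100:540],(440,400)),cv2.resize(b,(360,400))]))
q=r.state()["q"];print(q);go(.36,.12,.35)
E
```

```text
[ 8.31397663e-02  3.94027545e-02  1.81136420e+00 -4.18446290e-05
  1.29368970e+00 -1.24788089e+00]
shift [ 154.2  -39.9 -151.8] turn 0.0 pos [0.5188 0.1221 0.1978] F [-0.5  0.3  1. ] w 0.0812 t 12.65
```

View pics/w5.png

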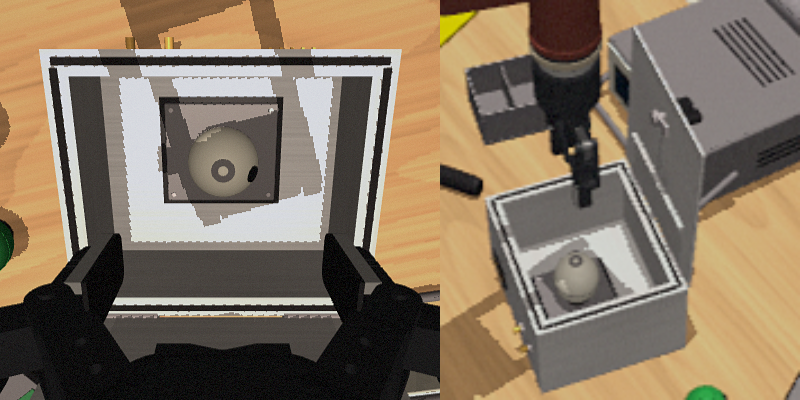

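The sensor is standing upright on the plate at (222,165), near its middle, and the lid is untouched. Next I'll get behind the lid with the jaws shut.

```bash
cat >> h.py <<'E'
BOX=np.array([.530,.1188,0]);HG=BOX+.095*X+[0,0,.1005]
E
python3 - <<'E'
from h import *
t=HG+.047*X-.06*Y;go(t[0],t[1],.36)
E
```

```text
shift [-153.2  -60.7 -162.6] turn 0.0 pos [0.5188 0.1221 0.1978] F [-0.5  0.3  1. ] w 0.0812 t 12.65
```

arm_command([
  [0,0,-35,0],
  [0,0,-70,0],
  [0,0,-105,0],
  [0,-20,-140,0],
  [0,-40,-163,0],
  [-10,-60,-163,0],
  [-10,-60,-163,0],
  [-10,-60,-163,0],
], claw=0)

```text
time: 13.32
position: [0.5151, 0.0608, 0.3608]
eef_rot: [[-0.971, 0.239, -0.003], [0.239, 0.971, 0.0], [0.003, -0.0, -1.0]]
ft_force: [-0.3, 0.4, -0.0]
width: -0.0006
finger_force: 0.0
```

arm_command([
  [-30,0,0,0],
  [-60,0,0,0],
  [-90,0,0,0],
  [-120,0,0,0],
  [-140,0,0,0],
  [-145,0,0,0],
  [-145,0,0,0],
  [-145,0,0,0],
  [-145,0,0,0],
])

```text
time: 14.07
position: [0.6552, 0.028, 0.3619]
eef_rot: [[-0.972, 0.237, -0.001], [0.237, 0.972, 0.0], [0.001, -0.0, -1.0]]
ft_force: [0.3, -0.6, 1.2]
width: 0.0003
finger_force: 0.0
```

```bash
python3 - <<'E'
from h import *
t=HG+.047*X-.06*Y;go(t[0],t[1],.281)
s=r.state();p=s["position"]-HG;x0,z0=p@X,p[2];print(x0,p@Y,z0)
r0=.17
for th in np.linspace(1.64,0,21):
    q=np.array([-r0*np.cos(th)+.004*np.sin(th)+.011, r0*np.sin(th)+.004*np.cos(th)+.011])
    print(round(th,2),"toolx",round(-(q[0]-.047)*1000),"toolz",round(-(q[1]-.1805)*1000))
E
```

```text
shift [ 1.1 -1.5 80.9] turn 0.001 pos [0.6552 0.028  0.3619] F [ 0.3 -0.6  1.2] w 0.0003 t 14.0667
0.048231522976275476 -0.05847294506245142 0.26136266998989954
1.64 toolx 20 toolz 0
1.56 toolx 34 toolz -1
1.48 toolx 48 toolz 0
1.39 toolx 62 toolz 1
1.31 toolx 76 toolz 4
1.23 toolx 89 toolz 8
1.15 toolx 102 toolz 13
1.07 toolx 115 toolz 19
0.98 toolx 127 toolz 26
0.9 toolx 138 toolz 34
0.82 toolx 149 toolz 42
0.74 toolx 159 toolz 52
0.66 toolx 168 toolz 63
0.57 toolx 177 toolz 74
0.49 toolx 184 toolz 86
0.41 toolx 190 toolz 98
0.33 toolx 196 toolz 111
0.25 toolx 200 toolz 124
0.16 toolx 203 toolz 138
0.08 toolx 205 toolz 152
0.0 toolx 206 toolz 165
```

arm_command([
  [0,0,20,0],
  [1,0,45,0],
  [1,0,65,0],
  [1,0,77,0],
  [1,0,80,0],
  [1,0,80,0],
])

```text
time: 14.57
position: [0.6545, 0.0277, 0.2819]
eef_rot: [[-0.971, 0.237, -0.001], [0.237, 0.971, 0.0], [0.001, -0.0, -1.0]]
ft_force: [-0.4, 0.2, 0.4]
width: 0.0
finger_force: 0.0
```

arm_command([
  [8,0,0,0],
  [16,0,0,0],
  [24,0,0,0],
  [32,0,0,0],
  [40,0,0,0],
  [48,0,0,0],
  [55,0,0,0],
  [62,0,1,0],
])

```text
time: 15.23
position: [0.5945, 0.0423, 0.2818]
eef_rot: [[-0.971, 0.237, 0.001], [0.237, 0.971, 0.0], [-0.001, 0.0, -1.0]]
ft_force: [2.1, -0.4, 2.0]
width: -0.0001
finger_force: 1.1
```

The lid is moving with a gentle force. I'll continue along the arc.

arm_command([
  [7,0,1,0],
  [14,0,3,0],
  [27,0,7,0],
  [40,0,12,0],
  [53,0,18,0],
  [65,0,25,0],
  [76,0,33,0],
  [87,0,41,0],
  [92,0,46,0],
  [97,0,51,0],
])

```text
time: 16.07
position: [0.4997, 0.0653, 0.2294]
eef_rot: [[-0.971, 0.237, -0.002], [0.237, 0.971, 0.0], [0.002, -0.0, -1.0]]
ft_force: [-0.8, -0.1, 0.3]
width: -0.0002
finger_force: 0.5
```

arm_command([
  [5,0,5,0],
  [9,0,11,0],
  [13,0,16,0],
  [18,0,23,0],
  [21,0,29,0],
  [25,0,35,0],
  [28,0,41,0],
  [31,0,47,0],
  [34,0,53,0],
  [37,0,60,0],
])

```text
time: 16.9
position: [0.4648, 0.0739, 0.1698]
eef_rot: [[-0.971, 0.238, 0.0], [0.238, 0.971, -0.0], [-0.0, 0.0, -1.0]]
ft_force: [0.2, -0.5, -0.9]
width: 0.0002
finger_force: 0.2
```

arm_command([
  [2,0,6,0],
  [4,0,12,0],
  [6,0,19,0],
  [7,0,26,0],
  [8,0,32,0],
  [9,0,38,0],
  [9,0,43,0],
  [10,0,47,0],
])

```text
time: 17.57
position: [0.4552, 0.0762, 0.1226]
eef_rot: [[-0.971, 0.238, -0.0], [0.238, 0.971, -0.0], [0.0, -0.0, -1.0]]
ft_force: [-0.7, -0.7, 0.1]
width: 0.0003
finger_force: 0.0
```

```bash
python3 - <<'E'
from h import *
s=r.state();p=s["position"]-HG;print(p@X,p@Y,p[2],s["ft_force"])
E
```

```text
-0.15757344971307907 -0.0591698854020173 0.0221411463025466 [-0.66417773 -0.65825388  0.12746242]
```

arm_command([
  [0,0,2,0],
  [0,0,3,0],
  [0,0,4,0],
  [0,0,5,0],
  [0,0,6,0],
  [0,0,7,0],
  [0,0,7,0],
  [0,0,7,0],
])

```text
time: 18.23
position: [0.4552, 0.0763, 0.1163]
eef_rot: [[-0.971, 0.237, 0.0], [0.237, 0.971, -0.0], [-0.0, 0.0, -1.0]]
ft_force: [-0.3, -0.5, -0.0]
width: -0.0003
finger_force: 0.0
```

arm_command([
  [0,0,1,0],
  [0,0,1,0],
  [0,0,2,0],
  [0,0,2,0],
  [0,0,2,0],
])

```text
time: 18.65
position: [0.4555, 0.0763, 0.1154]
eef_rot: [[-0.971, 0.237, 0.0], [0.237, 0.971, -0.0], [-0.0, -0.0, -1.0]]
ft_force: [-4.5, -0.1, 10.1]
width: 0.0
finger_force: 4.9
```

The tips touched the lid at exactly its shut height, 0.1155 m. I'll press a little more, rise and look at the knob.

arm_command([
  [0,0,1,0],
  [0,0,1,0],
  [0,0,1,0],
  [0,0,0,0],
  [0,0,-10,0],
  [0,0,-35,0],
  [0,0,-70,0],
  [0,0,-110,0],
  [0,0,-110,0],
  [0,0,-110,0],
], claw=0)

```text
time: 19.48
position: [0.4573, 0.0763, 0.2278]
eef_rot: [[-0.971, 0.237, 0.007], [0.237, 0.971, -0.0], [-0.007, 0.002, -1.0]]
ft_force: [0.4, -0.4, 0.5]
width: -0.0
finger_force: 0.0
```

arm_command([
  [-10,20,0,0],
  [-20,40,0,0],
  [-30,60,0,0],
  [-40,60,0,0],
  [-40,60,0,0],
  [-40,60,0,0],
  [-40,60,0,0],
], claw=0.9)

```text
time: 20.07
position: [0.5074, 0.1244, 0.2234]
eef_rot: [[-0.971, 0.238, -0.002], [0.238, 0.971, -0.0], [0.002, -0.001, -1.0]]
ft_force: [0.8, -0.2, -0.3]
width: 0.0766
finger_force: 0.0
```

```bash
python3 - <<'E'
from h import *
c=r.camera_info("wrist");im=r.capture("wrist")[:,:,::-1];cv2.imwrite("pics/w6.png",im)
k=BOX-.057*X;go(k[0],k[1],.125)
o=np.linalg.inv(c["extrinsics"])@np.array([k[0],k[1],.14,1]);u=c["K"]@np.array([o[0],-o[1],-o[2]]);print("expect",u[:2]/u[2])
E
```

```text
shift [33.7 -0.  98.7] turn -0.001 pos [0.5075 0.1244 0.2237] F [ 1.1  0.1 -0.3] w 0.0765 t 20.1167
expect [323.00368537 195.08950125]
```

View pics/w6.png

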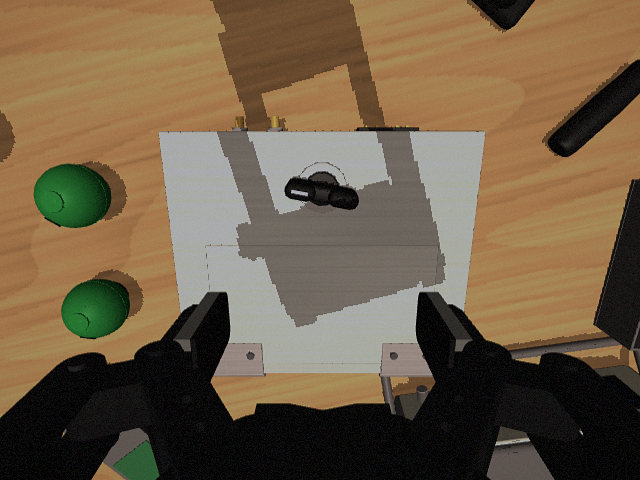

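The lid is shut and the knob is at (322,194) as predicted. Its wings run from (290,187) to (355,200), an angle of about 0.2 rad. I'll turn the tool by +1.77 rad and descend onto the wings.

arm_command([
  [10,0,10,0.12],
  [20,0,20,0.24],
  [30,0,30,0.36],
  [34,0,30,0.48],
  [34,0,30,0.6],
  [34,0,30,0.72],
  [34,0,30,0.84],
  [34,0,30,0.96],
  [34,0,30,1.08],
  [34,0,30,1.2],
], claw=0.6)

```text
time: 20.95
position: [0.4747, 0.1326, 0.1944]
eef_rot: [[-0.124, 0.992, 0.0], [0.992, 0.124, -0.0], [-0.0, -0.0, -1.0]]
ft_force: [-1.2, 0.7, 0.5]
width: 0.0515
finger_force: 0.0
```

arm_command([
  [0,0,0,0.12],
  [0,0,0,0.24],
  [0,0,0,0.36],
  [0,0,0,0.48],
  [0,0,0,0.57],
  [0,0,0,0.57],
  [0,0,0,0.57],
  [0,0,0,0.57],
])

```text
time: 21.62
position: [0.4751, 0.1328, 0.1944]
eef_rot: [[0.423, 0.906, 0.0], [0.906, -0.423, -0.0], [0.0, 0.0, -1.0]]
ft_force: [-0.6, -0.5, -0.0]
width: 0.0511
finger_force: 0.0
```

```bash
python3 - <<'E'
from h import *
k=BOX-.057*X
c=r.camera_info("wrist");im=r.capture("wrist")[:,:,::-1];cv2.imwrite("pics/w7.png",im)
g=np.cos(.2+np.pi/2)*-X+np.sin(.2+np.pi/2)*Y
go(k[0],k[1],.127,g);print(r.state()["q"])
E
```

```text
shift [-0.7 -0.2 67.3] turn 0.003 pos [0.4751 0.1329 0.1943] F [-0.5  0.4  1.5] w 0.051 t 21.6667
[ 1.12806688e-01 -5.74586839e-02  1.91424355e+00 -2.82529299e-05
  1.28476954e+00  5.49896702e-01]
```

View pics/w7.png

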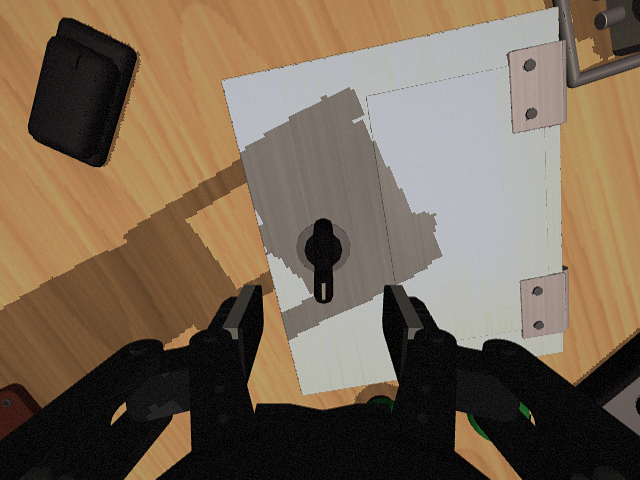

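The wings (x≈323, rows 220–303) are parallel to the pads and centred. I'll descend and grip.

arm_command([
  [0,0,15,0],
  [0,0,30,0],
  [0,0,45,0],
  [0,0,57,0],
  [0,0,64,0],
  [0,0,67,0],
  [0,0,67,0],
])

```text
time: 22.25
position: [0.4749, 0.1331, 0.1267]
eef_rot: [[0.425, 0.905, -0.001], [0.905, -0.425, -0.0], [-0.001, -0.001, -1.0]]
ft_force: [-0.5, -0.3, -0.3]
width: 0.0514
finger_force: 0.0
```

arm_command([
  [0,0,0,0],
  [0,0,0,0],
  [0,0,0,0],
  [0,0,0,0],
  [0,0,0,0],
  [0,0,0,0],
], claw=0)

```text
time: 22.75
position: [0.4757, 0.1333, 0.1283]
eef_rot: [[0.425, 0.905, 0.001], [0.905, -0.425, 0.0], [0.001, 0.001, -1.0]]
ft_force: [-2.1, 0.3, 6.4]
width: 0.01
finger_force: 59.1
```

arm_command([
  [0,0,0,0.1],
  [0,0,0,0.2],
  [0,0,0,0.3],
  [0,0,0,0.4],
  [0,0,0,0.5],
  [0,0,0,0.6],
  [0,0,0,0.7],
  [0,0,0,0.8],
  [0,0,0,0.9],
  [0,0,0,1.0],
])

```text
time: 23.58
position: [0.4766, 0.132, 0.1283]
eef_rot: [[0.992, 0.127, 0.003], [0.127, -0.992, -0.002], [0.003, 0.003, -1.0]]
ft_force: [2.0, -5.8, 2.5]
width: 0.0096
finger_force: 59.0
```

arm_command([
  [0,0,0,0.1],
  [0,0,0,0.2],
  [0,0,0,0.27],
  [0,0,0,0.32],
  [0,0,0,0.35],
  [0,0,0,0.37],
  [0,0,0,0.37],
  [0,0,0,0.37],
])

```text
time: 24.25
position: [0.4766, 0.1313, 0.1283]
eef_rot: [[0.972, -0.236, 0.003], [-0.236, -0.972, -0.003], [0.004, 0.003, -1.0]]
ft_force: [0.9, -7.5, 3.7]
width: 0.0097
finger_force: 59.1
```

```bash
python3 - <<'E'
from h import *
s=r.state();print(s["moment"],s["ft_force"],s["width"]);k=BOX-.057*X;go(k[0],k[1],.127,X)
E
```

```text
[-1.29967161 -0.07127937 -0.05856394] [ 0.85596833 -7.47235716  3.70723026] 0.009671753412178045
shift [-2.2 -0.5  1.3] turn 0.002 pos [0.4766 0.1313 0.1283] F [ 0.9 -7.5  3.7] w 0.0097 t 24.25
```

arm_command([
  [0,0,0,0.02],
  [0,0,0,0.04],
  [0,0,0,0.06],
  [0,0,0,0.06],
  [0,0,0,0.06],
])

```text
time: 24.67
position: [0.4766, 0.1313, 0.1283]
eef_rot: [[0.957, -0.292, 0.003], [-0.291, -0.957, -0.004], [0.004, 0.003, -1.0]]
ft_force: [1.5, -8.0, 3.6]
width: 0.0099
finger_force: 65.2
```

```bash
python3 - <<'E'
from h import *
s=r.state();print(s["moment"]);k=BOX-.057*X;go(k[0],k[1],.127,X)
E
```

```text
[-1.25944239 -0.07894254  1.05525359]
shift [-2.2 -0.4  1.3] turn -0.056 pos [0.4766 0.1313 0.1283] F [ 1.5 -8.   3.6] w 0.0099 t 24.6667
```

The moment jumped to 1.05 N m, so the knob is at its stop. I'll ease the twist, release and rise.

arm_command([
  [0,0,0,-0.03],
  [0,0,0,-0.04],
  [0,0,0,-0.04],
])

```text
time: 24.92
position: [0.4766, 0.1313, 0.1283]
eef_rot: [[0.967, -0.254, 0.003], [-0.254, -0.967, -0.004], [0.004, 0.003, -1.0]]
ft_force: [1.0, -7.5, 3.0]
width: 0.0101
finger_force: 59.3
```

arm_command([
  [0,0,0,0],
  [0,0,0,0],
  [0,0,0,0],
  [0,0,0,0],
  [0,0,-10,0],
  [0,0,-30,0],
  [0,0,-60,0],
  [0,0,-85,0],
  [0,0,-85,0],
  [0,0,-85,0],
], claw=0.7)

```text
time: 25.75
position: [0.4767, 0.1334, 0.215]
eef_rot: [[0.967, -0.255, 0.005], [-0.255, -0.967, 0.001], [0.005, -0.002, -1.0]]
ft_force: [-0.2, 0.1, 0.1]
width: 0.06
finger_force: 0.0
```

```bash
python3 - <<'E'
from h import *
c=r.camera_info("wrist");im=r.capture("wrist")[:,:,::-1];cv2.imwrite("pics/w8.png",im)
k=BOX-.057*X
o=np.linalg.inv(c["extrinsics"])@np.array([*k[:2],.14,1]);u=c["K"]@np.array([o[0],-o[1],-o[2]]);u=(u[:2]/u[2]).astype(int)
g=cv2.cvtColor(im,cv2.COLOR_BGR2GRAY);m=np.zeros_like(g);m[u[1]-70:u[1]+70,u[0]-60:u[0]+60]=(g<45)[u[1]-70:u[1]+70,u[0]-60:u[0]+60]
for q in cv2.findContours(m,0,1)[0]:
    if cv2.contourArea(q)>200:
        R=cv2.minAreaRect(q);b=cv2.boxPoints(R);e=max((b[1]-b[0],b[2]-b[1]),key=np.linalg.norm);cc=np.array(R[0])
        w=plane("wrist",cc+e/2,.14,c)-plane("wrist",cc-e/2,.14,c)
        print(u,R,"len",np.linalg.norm(w),"angle from X",np.arctan2(w@Y,w@X))
# lid front corners height test: scene view edge of shut lid
go(.45,.13,.3);print(r.state()["moment"])
E
```

```text
[324 256] ((328.0294494628906, 249.61769104003906), (74.9435043334961, 33.71245193481445), 75.96376037597656) len 0.04771583299150744 angle from X -2.92260897515579
shift [-23.8   9.6 -86.8] turn 3.124 pos [0.4756 0.1333 0.2132] F [-0.4 -0.8 -0.4] w 0.0599 t 25.8
[0.04840059 0.0225719  0.01092943]
```

The fitted angle of 0.22 rad is suspect, since the 33 px width includes the hub or shadow. I'll fit it better.

```bash
python3 - <<'E'
import cv2,numpy as np
g=cv2.cvtColor(cv2.imread("pics/w8.png"),cv2.COLOR_BGR2GRAY)
p=g[195:305:3,270:380:2]
for row in p: print("".join("#" if v<18 else "+" if v<32 else "o" if v<50 else "." if v<110 else " " for v in row))
E
```

```text
....................... ..... .. .... . . ... .... . . 
........................ .............  .  .   . .   . 
............. ....... ......   . .. .  .  ..  . .. ..  
.  .... .....................     ... ....  .   ... .. 
...................................... ....   ... .....
.......................................................
..........................####+...... ... .... .... . .
....................... .#######.......... .....   ....
.................... ...#########...........   .. ... .
........ ...............#########.....  ..  .  ...    .
........................#######+#......  ..............
.......................###########...................  
......................########++###o.... ..... ... .   
.....................#####+#+#####+#...................
.... ...............+++#####+########.... .. ... . ... 
....................#+#####+#########........ .........
....................###+##++#########..................
............. ......o#+########+#####... .. ...........
.....................######++#######............... ...
............... ......o#+##++#+###+.
[... 271 characters left out ...]
#+#### ...                ..
.........................### .### .                  ..
.........................###  ###                    ..
.........................###  ###                     .
.. ... ..... ......  ....###  ###                     .
.............            +##  ###                      
............             ###..##o                      
.....          .           +##.                        
   ..........                                          
   ...........                                         
    ..........                                         
     ..........                                        
      .........                                      ..
```

The wings are upright in the image, along the tool's x and so along the box's x. One numeric check, including that the lid lies flat and the rest of the scene is unchanged.

```bash
python3 - <<'E'
from h import *
c=r.camera_info("wrist")
g=cv2.cvtColor(cv2.imread("pics/w8.png"),cv2.COLOR_BGR2GRAY)
def mid(y0,y1):
    ys,xs=np.nonzero(g[y0:y1,305:350]<50);return np.mean([(xs[ys==i].min()+xs[ys==i].max())/2+305 for i in set(ys)]),(y0+y1)/2
a,b=mid(217,226),mid(270,285);w=plane("wrist",a,.14,c)-plane("wrist",b,.14,c)
print(a,b,"wing angle from -X (cw left >0):",np.arctan2(w@Y,w@-X))
a=r.capture("side");o=cv2.imread("pics/b.png")[:,:,::-1]
for im in(o,a):
    H,S,V=cv2.split(cv2.cvtColor(np.ascontiguousarray(im),cv2.COLOR_RGB2HSV))
    print([(p.tolist(),int(n)) for p,n in blobs((H>45)&(H<75)&(S>120)&(V>40),60)])
E
```

```text
(np.float64(326.0), 221.5) (np.float64(326.93333333333334), 277.5) wing angle from -X (cw left >0): 3.141119704339953
[([420.8, 268.5], 234), ([357.7, 294.5], 348), ([317.8, 306.7], 349), ([310.3, 343.5], 407)]
[([420.6, 268.4], 229), ([357.7, 294.5], 350), ([317.8, 306.7], 351), ([310.3, 343.5], 407)]
```

The wings lie along the box's x to within a milliradian, and the green balls haven't moved. I'll hand in.

```bash
python3 -c "
from cell import r
print(r.sign_off())"
```

```text
the job is handed in; nothing more can be done
None
```

The job is handed in at about 26 s of the 72 s allowed: the sensor was set upright on the plate, the lid is folded shut, and the knob is turned clockwise to its stop; the green balls have not moved, but I did not re-check the other bench items.

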